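Seat the bearing plate and snap the toggle clamp shut

TASK

Push the aluminium bearing plate along its channel in the fixture until it sits fully home against the end stop, then push the toggle clamp's handle over, away from the plate, past its dead point until it snaps into lock and the clamp's pad presses on the plate. Only push with the fingers: do not lift the plate, and leave the tubes, the gear and the screwdriver where they are.

Things in the scene. Friction and masses are not known exactly. Their poses are not given: they have to be found in the camera images.
- fixture: Dark steel base 190 x 150 x 12 mm, bolted to the bench (x -120 to +70, y -47 to +103 mm in its frame). Origin: on the bench, under the middle of the plate's home place; x along the channel to the end stop, y to the clamp, z up. Two rails along x (inner faces y = -37 and +37, tops z = 22 mm) make the channel, floor z = 12 mm, open at the -x end, where fingers can come down behind the plate.
- stop_face (a point): Middle of the near face of the end stop, the fixed cross bar at the channel's +x end: at x = +46, y = 0, z = 20 mm in the fixture frame. The bar is 14 mm thick, 94 mm wide, its top 30 mm above the bench. Axes as the fixture's.
- plate: Loose aluminium bearing plate, 90 (x) x 70 (y) x 16 mm, 0.3 kg, with a round boss (34 mm across, 8 mm high) on top at x = -17 mm. Origin: centre of its underside, 12 mm above the bench; axes as the fixture's. 2 mm clear of each rail; starts 30 to 55 mm short of home. Home: +x edge on the end stop, origin at fixture x = +1 mm. Push at the middle of its -x edge face (z = 12 to 28 mm).
- lever_pivot (a point): Fixed: the lever's hinge axis (along fixture x) in the clamp's mid-plane, at x = +30, y = +68, z = 50 mm in the fixture frame. The clamp's steel bracket around it covers x = 5 to 55, y = 50 to 96 mm, up to z = 54 mm. Axes as the fixture's.
- lever_grip (a point): Point on the centre line of the lever's black round hand grip, 90 mm from the pivot. The grip is 22 mm in diameter and covers 44 to 121 mm from the pivot; below it is a 9 mm steel bar.
- clamp_lever (a joint): Lever angle q, rad. Grip = pivot + 90 mm * (0, sin(q-0.17), cos(q-0.17)) in fixture axes: at 0 (open) it leans 0.17 towards the plate (-y); it grows as the lever swings up, over to +y and down. Starts at 0. A spring resists with up to 4 N at the grip until the dead point at 1.15, then snaps it on to its stop at 1.5 (locked, grip 71 mm above the bench). Let go earlier, it springs back or stays.
- clamp_pad: Rubber pad, 16 mm across, under the end of the steel hold-down arm that the lever drives; origin: centre of its lower face. Open, the arm is raised steeply over the channel (to z = 95 mm, fixture y = 10 to 60 mm, in the plane x = +30 mm) and comes down with the lever. Locked, the sprung pad presses on the plate at fixture x = +30, y = +14 mm with about 5 N.
- tube_a: Bystander: steel tube offcut, 48 mm across, 75 mm high, standing on the bench on the fixture's -y side; origin at its foot.
- tube_b: Bystander: another tube offcut of the same kind beside it.
- gear: Bystander: dark steel gear lying flat, 61 mm across, 22 mm high at its hub; origin at its foot; on the bench on the fixture's +y side, nearer the robot than the lever.
- driver: Bystander: screwdriver lying on the bench beyond the fixture.

How it is judged:
On the way, in this order (a step that is already met when the one before it is completed fails the run):
1. the plate is home against the end stop, the clamp still open (x of plate in the frame of fixture above -0.002 m and value of joint clamp_lever below 0.9 rad), for 0.2 s.
2. the lever has snapped into lock (value of joint clamp_lever above 1.44 rad), for 0.2 s.
At the end, for the whole second after the job is handed in: The plate lies flat in the channel within 3 mm of the end stop (its origin at fixture x above -2 mm), at rest; the lever is locked (joint above 1.44 rad) and the pad presses on the plate with more than 2 N (x of plate in the frame of fixture above -0.002 m and z of plate in the frame of fixture below 0.015 m and value of joint clamp_lever above 1.44 rad and contact force between clamp_pad and plate above 2 N and linear speed of plate below 0.01 m/s); the robot touches nothing.
It fails at once if the plate is lifted out of the channel or tipped (z of plate in the frame of fixture above 0.022 m or angle between plate's own z axis and vertical above 0.15 rad).
It fails at once if the clamp is closed while the plate is not home (value of joint clamp_lever above 1.15 rad and x of plate in the frame of fixture below -0.004 m).
It fails at once if a bystander is moved more than 20 mm or lifted (distance of any of tube_a, tube_b, gear, driver from where it was at the start of the episode above 0.02 m).
It also fails if it takes over 51 s, if anything falls off the work surface, if the arm or the gripper's body presses on something with over 40 N, if the wrist force passes 120 N, or if a joint passes its speed limit or range.

ROBOT

A 7-joint arm with a two-finger parallel gripper is mounted at the origin on the work surface. World frame = base frame: x ahead of the robot, y to its left, z up, the work surface at z = 0. Lengths are in m, angles in rad, forces in N, time in s.
With the tool pointing down it reaches from about 0.425 to 0.925 m from the base axis. Payload 6.8 kg.
Tool frame: the origin (TCP) lies on the mounting face of the last link; the fingertips stand 173 mm ahead of it and the grasp point (between the pads) lies 155 mm ahead of it; z points along the fingers, y is the line along which they close (so a half turn about z gives the same grasp; the last joint's range is limited). The gripper opens to 85 mm and grips with 20 to 120 N. Pads are 22 mm wide; open, the fingers measure 114 mm over their backs; the gripper's body (76 mm by 85 mm) begins 54 mm behind the grasp point. The pads swing forward as they close: fully open they stand 13 mm farther back than shut.
Start: joints at [-1.29, 0.477, 0.022, 1.555, -0.011, 1.109, -0.083], TCP at [0.256, 0.625, 0.405] pointing down, gripper open.
Joint ranges: [-2.96, 2.96], [-0.34, 2.1], [-1.41, 1.46], [0.24, 2.44], [-1.37, 4.51], [0.17, 1.92], [-2.96, 2.96]. Speed limits (rad/s): [2.39, 2.39, 3.14, 3.14, 3.14, 3.14, 3.14].

INTERFACE

Orientations are given as a unit quaternion [w, x, y, z].
In Python, from station import bot gives the robot as it stands. The module is installed in compiled form; this text tells all that it offers.
- The arm moves only by the shell command python3 -m pendant 'ROWS' [FORCE]. ROWS is JSON, a list of rows, each a list of 5 numbers: the finger opening in m, from 0 to 0.0854, then the shift along the tool's x, y, z in m, then the turn about the tool's z in degrees. In form: [[jaw, x, y, z, yaw], ...]. A call has 1 to 12 rows; each row shifts and turns the commanded pose from where the row before left it, along the tool's axes as they then stand; what a row does not reach is not made up. A row lasts 1/12 s, in which the tool goes at most 41.7 mm and 7.16 degrees, less where a joint would pass 70% of its speed; a pose out of reach is approached as far as the arm can. A call with a gripper value outside its range is refused whole. The fingers move at their own pace and stop on an object; FORCE is the grip in N (left out, the last holds). Time passes only in rows, so rows that do not move let the fingers close. It gives the time, the measured TCP pose, the force, the opening and the grip force at its end, in the units of the state.
- bot.get_obs(): the state, without advancing time (a new reading comes with each control period).
- bot.read_camera(name): name is "side" or "top" or "wrist"; returns (picture, depth): 480x640x3 uint8, blue, green, red; 480x640 float32, m along the optical axis (not along the pixel's ray), 0 where there is no reading.
- bot.camera_model(name): a dict with "intrinsics" (3x3 intrinsics, pixels), "R" (3x3) and "t" (3): a world point X has camera coordinates R X + t. Camera axes: x right, y down, z forward; pixel columns grow to the right and rows downward; lengths in m; the calibration is good to about 2 mm. The wrist camera is an equidistant fisheye: a pixel r from the principal point sees the ray r / f radians off the axis. A picture is of the moment at which its call begins: read the wrist's pose just before it. camera_model takes no time and is no camera call; for the wrist camera it gives the pose at the moment of the call.
- bot.hand_in(): hands the job in; it is judged then, once.
Trained networks look in the newest picture that a camera, given by its name, has taken for a name from the list of things; names that differ only in an ending like _2 or _b are one class to them, and where a whole thing is asked for, a point or a joint stands for the part that bears it (a point fixed in the world has none). Each returns a list of dicts, best first, with "score" (0 to 1); they miss things now and then, are a little off and sometimes report something else, mostly with a low value. They report only what shows in the picture. A call takes as long as a camera call.
- bot.boxes_of(name, camera): "at" ([column, row] in pixels, amid what is visible of it).
- bot.trace(name, camera): "mask" (480x640 bool, what is visible of it) and "at" ([column, row] in pixels, amid what is visible of it).
- bot.pinpoint(name, camera): "at" ([column, row] in pixels: a listed point, or the origin of a listed thing).
The state is a dict: "t": time; "q": joint angles; "joint_vel": joint speeds; "joint_torque": joint torques, N m; "eef_pos": TCP position; "tool_rot": TCP orientation; "contact_force": force on the tool from outside, world axes, zero at the start; "torque": the same for the moment, N m; "gripper_width": opening from 0.0 (shut) to 1.0 (fully open); "grasp_force": force on a finger pad.
Only numpy, scipy, OpenCV 4.12 (cv2) and the standard library are available. Lean on these libraries where they do the work, as an engineer would, in place of code of your own. Each camera call takes 0.05 s, during which the arm holds its last target. There are 200 camera calls.

## Working session

There is one attempt and no reset: what is moved stays moved. The work goes in short steps, Python scripts to look and compute and a shell command to move; the robot and the scene stay as the last step left them, time stands still between calls to the robot, and variables do not carry over. Pictures are saved under pics/ and viewed, at most 10 in all, crops included, and the job is handed in when it is done.

```bash
mkdir -p pics
cat > h.py <<'E'
import numpy as np, cv2
from station import bot
def ray(cam,px,M=None):
    M=M or bot.camera_model(cam);K=np.array(M["intrinsics"]);R=np.array(M["R"]);t=np.array(M["t"])
    d=np.linalg.inv(K)@[px[0],px[1],1]
    return -R.T@t, R.T@d, R, t
def at_z(cam,px,z):
    o,d,_,_=ray(cam,px); return o+d*(z-o[2])/d[2]
def at_depth(cam,px,D):
    o,d,_,_=ray(cam,px)
    c=D[int(px[1])-2:int(px[1])+3,int(px[0])-2:int(px[0])+3]; c=c[c>0]
    return o+d*np.median(c) if c.size else None
E
python3 - <<'E'
from h import *
np.set_printoptions(precision=4,suppress=True)
for c in ("top","side"):
    im,D=bot.read_camera(c); cv2.imwrite(f"pics/{c}0.png",im); np.save(f"{c}0.npy",D)
    for n in ["fixture","stop_face","plate","lever_pivot","lever_grip","clamp_pad","tube_a","gear","driver"]:
        for r in bot.pinpoint(n,c)[:2]:
            print(c,n,round(r["score"],2),np.round(r["at"],1),at_depth(c,r["at"],D))
o=bot.get_obs(); print(o["t"],o["eef_pos"],o["tool_rot"])
E
```

```text
top fixture 0.94 [306.2 247.1] [ 0.5967 -0.0117  0.0295]
top stop_face 0.95 [312.9 227. ] [ 0.6402 -0.0248  0.0184]
top stop_face 0.32 [285.2 222.6] [0.6346 0.0195 0.1646]
top lever_pivot 0.96 [279.5 225.8] [0.6285 0.0297 0.1661]
top lever_grip 0.48 [282.5 217.3] [0.6441 0.0244 0.1663]
top clamp_pad 0.42 [305.8 231.4] [ 0.6264 -0.0129  0.0706]
top tube_a 0.87 [390.8 249.8] [ 0.5939 -0.1922 -0.0003]
top tube_a 0.77 [385.4 295.3] [ 0.4964 -0.1807  0.0001]
top gear 0.81 [225.1 268.7] [0.5498 0.1602 0.022 ]
top driver 0.87 [338.5 174.3] [ 0.7525 -0.0784  0.0251]
side fixture 0.7 [314.  308.6] [0.5796 0.0091 0.0258]
side stop_face 0.58 [292.9 285.1] [ 0.6435 -0.0186  0.0265]
side plate 0.8 [329.9 315.1] [0.5453 0.0146 0.0342]
side plate 0.58 [295.5 283.7] [ 0.6425 -0.0249  0.0259]
side lever_pivot 0.85 [269.8 292.4] [0.6404 0.0469 0.0567]
side lever_grip 0.69 [273.3 244.5] [0.6363 0.0383 0.1467]
side lever_grip 0.27 [263.5 263.4] [ 0.7512 -0.066  -0.0018]
side clamp_pad 0.45 [294.2 273.3] [ 0.628  -0.0021  0.07  ]
side tube_a 0.94 [362.1 257.4] [ 0.5926 -0.1757  0.0153]
side tube_a 0.89 [400.3 278.2] [ 0.5023 -0.1576  0.0171]
side gear 0.81 [266.5 391.9] [0.544  0.1747 0.016 ]
side driver 0.96 [264.7 260.5] [ 0.7527 -0.0717  0.0012]
1.0 [0.2559 0.6246 0.4047] [-0.      0.1932  0.9812  0.    ]
```

Run:
```python
from h import *
np.set_printoptions(precision=4,suppress=True)
im=cv2.imread("pics/top0.png"); cv2.imwrite("pics/topc.png",cv2.resize(im[150:330,200:420],None,fx=3.3,fy=3.3,interpolation=2))
im=cv2.imread("pics/side0.png"); cv2.imwrite("pics/sidec.png",cv2.resize(im[200:420,200:440],None,fx=2.7,fy=2.7,interpolation=2))
D=np.load("top0.npy")
# world heights of all pixels
M=bot.camera_model("top");K=np.array(M["intrinsics"]);R=np.array(M["R"]);t=np.array(M["t"])
v,u=np.mgrid[:480,:640]; P=np.stack([(u-K[0,2])/K[0,0]*D,(v-K[1,2])/K[1,1]*D,D],-1).reshape(-1,3)
W=((P-t)@R).reshape(480,640,3); W[D==0]=9
def rect(n,lo,hi,box=(0.42,0.74,-0.13,0.15)):
    m=(W[...,2]>lo)&(W[...,2]<hi)&(W[...,0]>box[0])&(W[...,0]<box[1])&(W[...,1]>box[2])&(W[...,1]<box[3])
    k,l,s,c=cv2.connectedComponentsWithStats(m.astype(np.uint8))
    for i in range(1,k):
        if s[i,4]>25:
            p=W[l==i]; r=cv2.minAreaRect((p[:,:2]*1000).astype(np.float32)); print(n,s[i,4],r,np.median(p[:,2]))
rect("base+",0.007,0.05); rect("plate",0.0255,0.0295); rect("boss",0.034,0.039); rect("rails",0.0195,0.0245); rect("grip",0.1,0.2);rect("arm",0.06,0.1)
print("campos",-R.T@t)
```

```text
base+ 152 ((736.1229858398438, -102.53455352783203), (58.779258728027344, 16.66946792602539), 75.88106536865234) 0.022451142970643743
base+ 5891 ((578.814208984375, 21.858123779296875), (150.1134033203125, 189.9853973388672), 74.98497772216797) 0.015363350336853165
base+ 93 ((547.298828125, 142.99807739257812), (42.724056243896484, 13.163732528686523), 0.7584037780761719) 0.014157658801188387
plate 33 ((733.7100219726562, -114.54107666015625), (8.879501342773438, 27.55168914794922), 0.37405693531036377) 0.02696432829447915
plate 772 ((558.1129150390625, 0.6686019897460938), (73.77330780029297, 89.7720947265625), 74.65119934082031) 0.028016562446505248
boss 166 ((541.298583984375, 3.3778762817382812), (31.160005569458008, 31.49887466430664), 0.26873522996902466) 0.036701740457411265
rails 32 ((729.1791381835938, -116.3345718383789), (24.224380493164062, 7.02883243560791), 76.95384216308594) 0.022301565115826094
rails 89 ((609.5243530273438, 28.2471981048584), (11.023416519165039, 45.833030700683594), 78.27310180664062) 0.021979585007146484
rails 287 ((554.3369750976562, -42.94783401489258), (12.274572372436523, 155.8941192626953), 74.83869171142578) 0.02243509169921848
rails 165 ((542.6119384765625, 45.831634521484375), (10.340314865112305, 86.69892883300781), 74.98757934570312) 0.022183737260146053
grip 132 ((636.2312622070312, 31.84064292907715), (19.910226821899414, 28.166425704956055), 8.283182144165039) 0.16562289873956554
arm 134 ((633.104736328125, 7.905544281005859), (42.94941711425781, 15.650883674621582), 71.54585266113281) 0.07774993367880184
campos [ 0.5465 -0.0704  1.0448]
```

View pics/topc.png

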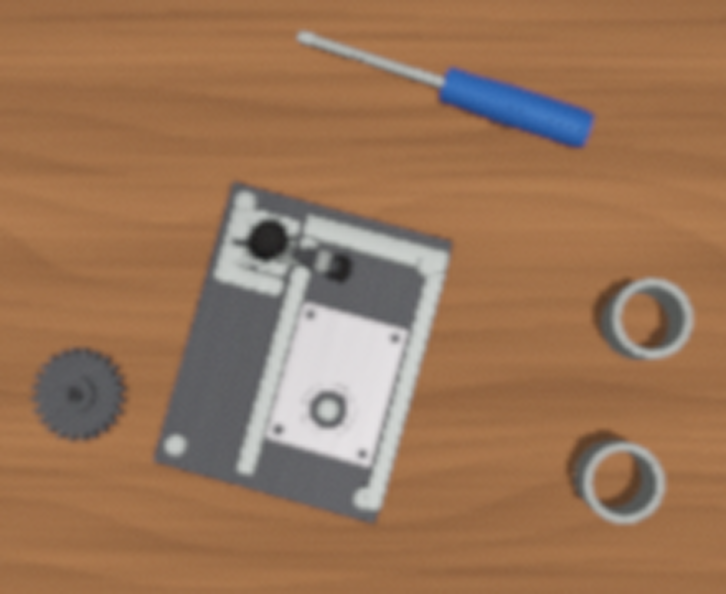

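View pics/sidec.png

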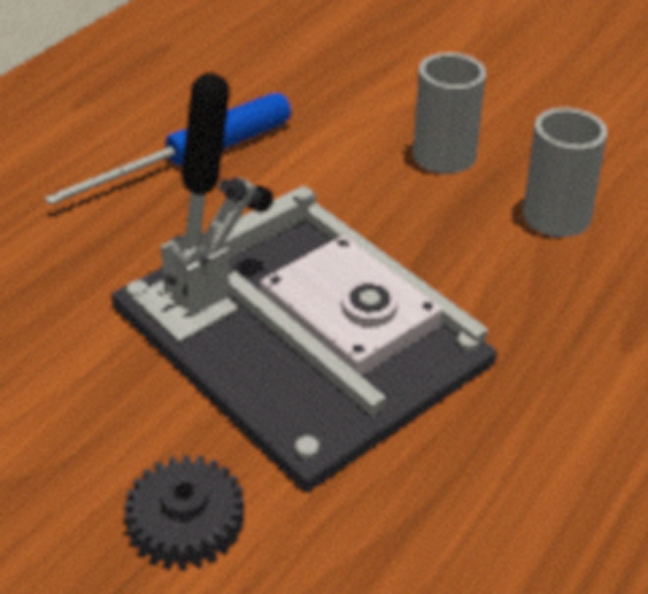

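The top view shows the fixture yawed about -15°: x axis up and right, base centre (0.579, 0.022). The plate is short of home by about 40 mm. The lever is upright at crop (268,240), the gear is to the left, and the tubes are to the right. The fixture origin comes to (0.596, -0.012), which agrees with the network. I'll align the tool and approach the spot behind the plate with the fingers shut.

```bash
python3 -m pendant '[[0,0,0,0,-7.1],[0,-0.02,-0.028,0,0],[0,-0.02,-0.028,0,0],[0,-0.02,-0.028,0,0],[0,-0.02,-0.028,0,0],[0,-0.02,-0.028,0,0],[0,-0.02,-0.028,0,0],[0,-0.02,-0.028,0,0],[0,-0.02,-0.028,0,0],[0,-0.02,-0.028,0,0],[0,-0.02,-0.028,0,0],[0,-0.02,-0.028,0,0]]'
cat >> h.py <<'E'
A=np.radians(-15.0); EX=np.array([np.cos(A),np.sin(A),0]); EY=np.array([-np.sin(A),np.cos(A),0]); O=np.array([.5957,-.0116,0])
def st():
    from scipy.spatial.transform import Rotation as Ro
    o=bot.get_obs(); w,x,y,z=o["tool_rot"]; r=Ro.from_quat([x,y,z,w]).as_matrix(); p=np.array(o["eef_pos"]); d=p-O
    tip=p+r[:,2]*.173-O
    print("t %.2f"%o["t"],"TCPfix mm",np.round([d@EX*1e3,d@EY*1e3,d[2]*1e3],1),"tipfix",np.round([tip@EX*1e3,tip@EY*1e3,tip[2]*1e3],1),"yaw off",round(float(np.degrees(np.arctan2(r[:,0]@EY,-r[:,0]@EX))),2),"F",np.round([np.dot(o["contact_force"],EX),np.dot(o["contact_force"],EY),o["contact_force"][2]],1),"w",round(o["gripper_width"],2))
E
python3 -c "from h import *; st()"
```

```text
t: 2.0
eef_pos: [0.3879, 0.2681, 0.405]
tool_rot: [0.0, 0.132, 0.991, 0.0]
contact_force: [0.5, -0.0, -0.5]
gripper_width: 0.001
grasp_force: 0.0
t 2.00 TCPfix mm [-273.2  216.4  405. ] tipfix [-273.1  216.5  232. ] yaw off 0.17 F [ 0.5  0.1 -0.5] w 0.0
```

```bash
python3 -m pendant '[[0,-0.02,-0.027,0,0],[0,-0.02,-0.027,0,0],[0,-0.02,-0.027,0,0],[0,-0.02,-0.027,0,0],[0,-0.02,-0.027,0,0],[0,-0.02,-0.027,0,0],[0,-0.02,-0.027,0,0],[0,-0.02,-0.027,0,0],[0,0,0,0.03,0],[0,0,0,0.03,0],[0,0,0,0.03,0],[0,0,0,0.03,0]]' >/dev/null
python3 -c "from h import *; st()"
```

```text
t 3.00 TCPfix mm [-114.3    1.2  283.9] tipfix [-114.1    1.3  110.9] yaw off 0.21 F [ 0.5  0.5 -0.5] w 0.0
```

```bash
python3 -m pendant '[[0,0,0,0.03,0],[0,0,0,0.03,0],[0,0,0,0.015,0],[0,0,0,0.008,0],[0,0,0,0.005,0],[0,0,0,0.004,0],[0,0,0,0,0]]' >/dev/null
python3 - <<'E'
from h import *; st()
for c in ("side",):
    im,_=bot.read_camera(c); cv2.imwrite("pics/side1.png",cv2.resize(im[220:400,230:430],None,fx=3,fy=3,interpolation=2))
E
```

```text
t 3.58 TCPfix mm [-114.2    1.6  193. ] tipfix [-114.1    1.6   20. ] yaw off 0.18 F [-0.1 -1.1  0. ] w -0.0
```

View pics/side1.png

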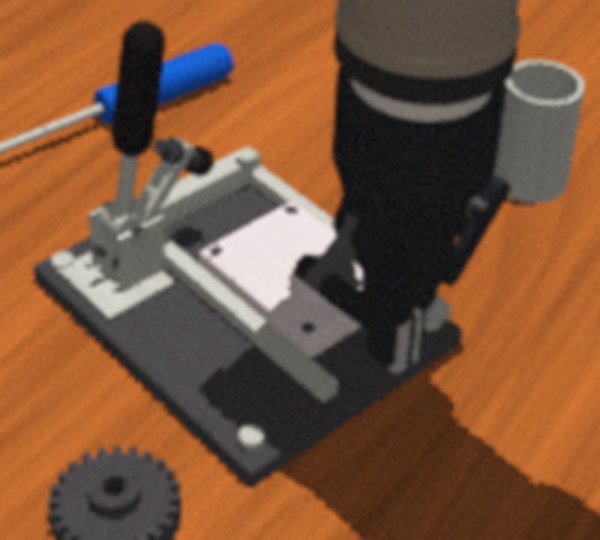

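The fingers stand in the channel behind the plate, at crop (400,340). I'll push slowly.

```bash
python3 -m pendant '[[0,-0.005,-0.001,0.002,0],[0,-0.005,0,0,0],[0,-0.005,0,0,0],[0,-0.004,0,0,0],[0,-0.004,0,0,0],[0,-0.004,0,0,0],[0,-0.004,0,0,0],[0,-0.004,0,0,0],[0,-0.004,0,0,0],[0,-0.004,0,0,0],[0,-0.004,0,0,0]]' >/dev/null
python3 -c "from h import *; st()"
```

```text
t 4.55 TCPfix mm [-66.9   0.2 190.6] tipfix [-66.8   0.2  17.6] yaw off 0.18 F [-1.8  0.1 -0.2] w -0.0
```

```bash
python3 -m pendant '[[0,-0.003,0,0,0],[0,-0.003,0,0,0],[0,-0.002,0,0,0],[0,-0.002,0,0,0],[0,0,0,0,0]]' >/dev/null
python3 -c "from h import *; st()"
python3 -m pendant '[[0,-0.001,0,0,0],[0,-0.001,0,0,0],[0,-0.001,0,0,0],[0,0,0,0,0]]' >/dev/null
python3 -c "from h import *; st()"
```

```text
t 4.97 TCPfix mm [-57.1   0.2 190.8] tipfix [-56.9   0.3  17.8] yaw off 0.19 F [-0.7  0.9 -0.2] w 0.0
t 5.30 TCPfix mm [-54.5   0.3 190.7] tipfix [-54.5   0.3  17.7] yaw off 0.18 F [-2.2  0.7  0.4] w 0.0
```

```bash
for i in 1 2 3; do python3 -m pendant '[[0,-0.001,0,0,0],[0,-0.001,0,0,0],[0,0,0,0,0]]' >/dev/null
python3 -c "from h import *; st()"; done
```

```text
t 5.55 TCPfix mm [-53.    0.3 190.6] tipfix [-53.3   0.2  17.6] yaw off 0.17 F [-6.1  0.1  4.3] w 0.0
t 5.80 TCPfix mm [-52.3   0.3 190.3] tipfix [-53.3   0.2  17.3] yaw off 0.15 F [-10.7   0.4   7.7] w -0.0
t 6.05 TCPfix mm [-51.6   0.3 190. ] tipfix [-53.2   0.1  17. ] yaw off 0.13 F [-15.   -0.   11.5] w 0.0
```

The push stopped hard at tip x = -53.3 mm with the force rising to 15 N, so the plate is home. I'll back off, rise, and check by camera.

```bash
python3 -m pendant '[[0,0.004,0,0,0],[0,0.008,0,0,0],[0,0.01,0,0,0],[0,0,0,0,0],[0,0,0,-0.02,0],[0,0,0,-0.03,0],[0,0,0,-0.03,0],[0,0,0,-0.03,0],[0,0,0,0,0]]' >/dev/null
python3 - <<'E'
from h import *; st()
for c in ("side",):
    im,D=bot.read_camera(c); cv2.imwrite("pics/side2.png",cv2.resize(im[220:400,230:430],None,fx=3,fy=3,interpolation=2))
E
```

```text
t 6.80 TCPfix mm [-68.2   0.5 306.2] tipfix [-66.6   1.3 133.2] yaw off 0.22 F [ 0.9 -0.3  0.3] w -0.0
```

View pics/side2.png

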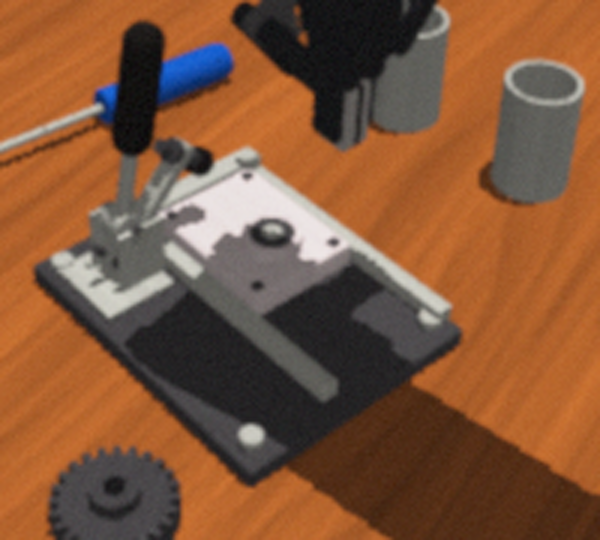

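The plate is against the stop bar (crop 230,170) and the lever is still open. Next I'll go beside the lever on its -y side.

```bash
python3 -m pendant '[[0,-0.02,0,0,0],[0,-0.025,0,0,0],[0,-0.025,0,0,0],[0,-0.02,0,0,0],[0,-0.006,0.005,0.006,0],[0,0,0.005,0.007,0],[0,0,0,0,0]]' >/dev/null
python3 -c "from h import *; st()"
python3 -m pendant '[[0,0,0.005,0,0],[0,0,0.005,0,0],[0,0,0.005,0,0],[0,0,0.005,0,0],[0,0,0.005,0,0],[0,0,0.005,0,0]]' >/dev/null
python3 -c "from h import *; st()"
```

```text
t 7.43 TCPfix mm [ 24.2  11.1 285. ] tipfix [ 23.5  11.  112. ] yaw off 0.1 F [-0.3  1.  -0.6] w -0.0
t 7.93 TCPfix mm [ 25.6  40.4 288.1] tipfix [ 25.8  40.4 115.1] yaw off 0.18 F [ 1.9 -2.2  0.9] w 0.0
```

```bash
python3 -m pendant '[[0,-0.002,0.006,-0.001,0],[0,-0.002,0.006,-0.001,0],[0,0,0.006,-0.001,0],[0,0,0.006,0,0],[0,0,0,0,0]]' >/dev/null
python3 - <<'E'
from h import *; st()
im,D=bot.read_camera("side"); cv2.imwrite("pics/side3.png",cv2.resize(im[180:360,210:410],None,fx=3,fy=3,interpolation=2))
E
```

```text
t 8.35 TCPfix mm [ 29.5  66.  290.8] tipfix [ 29.4  66.3 117.8] yaw off 0.06 F [-0.7 -0.4  3.9] w -0.0
```

View pics/side3.png

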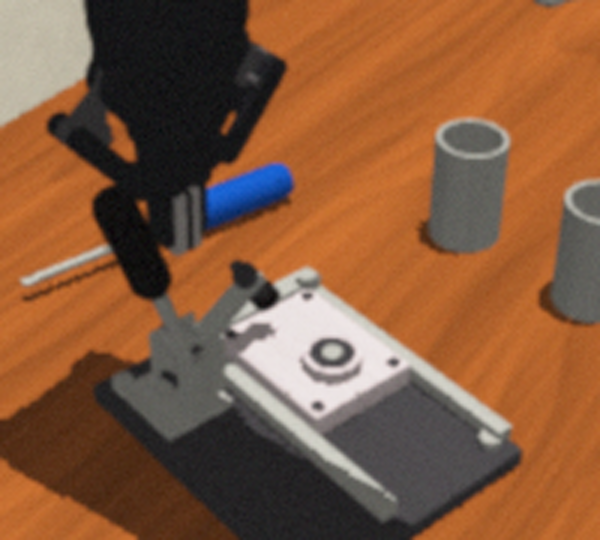

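The lever follows the finger (grip at crop 130,240) and tilts to +y. I'll continue along the arc.

```bash
python3 -m pendant '[[0,0,0.007,0,0],[0,0,0.007,0,0],[0,0,0.006,0.002,0],[0,0,0.006,0.003,0],[0,0,0.006,0.004,0],[0,0,0.006,0.004,0],[0,0,0,0,0]]' >/dev/null
python3 -c "from h import *; st()"
python3 -m pendant '[[0,0,0.005,0.005,0],[0,0,0.005,0.006,0],[0,0,0.004,0.006,0],[0,0,0.003,0.006,0],[0,0,0.003,0.006,0]]' >/dev/null
python3 - <<'E'
from h import *; st()
im,D=bot.read_camera("side"); cv2.imwrite("pics/side4.png",cv2.resize(im[180:360,210:410],None,fx=3,fy=3,interpolation=2))
E
```

```text
t 8.98 TCPfix mm [ 29.5 102.8 276.9] tipfix [ 29.5 102.7 103.9] yaw off 0.13 F [ 0.9 -3.2  0.8] w -0.0
t 9.40 TCPfix mm [ 29.8 122.9 248.4] tipfix [ 29.8 122.9  75.4] yaw off 0.13 F [-11.2  -9.   47.7] w -0.0
```

View pics/side4.png

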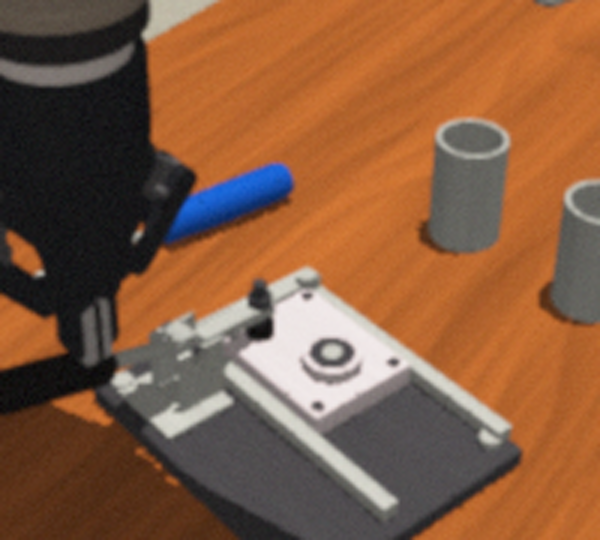

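The lever is down (grip at crop 50,380) and the pad is on the plate (260,325). The 47 N upward force means the lever is at its stop. I'll retreat upward.

```bash
python3 -m pendant '[[0,0,0,-0.004,0],[0,0,0,-0.01,0],[0,0,0,-0.025,0],[0,0,0,-0.03,0],[0,0,0,-0.03,0],[0,0,0,-0.03,0],[0,0,0,0,0],[0,0,0,0,0],[0,0,0,0,0]]' >/dev/null
python3 - <<'E'
from h import *; st()
im,D=bot.read_camera("side"); cv2.imwrite("pics/side5.png",cv2.resize(im[220:420,190:410],None,fx=2.7,fy=2.7,interpolation=2))
for r in bot.pinpoint("lever_grip","side")[:2]:
    p=at_depth("side",r["at"],D); d=p-O; print(r["score"],np.round([d@EX*1e3,d@EY*1e3,d[2]*1e3],1))
E
```

```text
t 10.20 TCPfix mm [ 29.5 122.1 377.4] tipfix [ 29.4 122.2 204.4] yaw off 0.16 F [-0.3  0.2 -0.9] w 0.0
0.84 [ 21.8 159.3  77.3]
0.66 [-20.5  15.3  27.4]
```

View pics/side5.png

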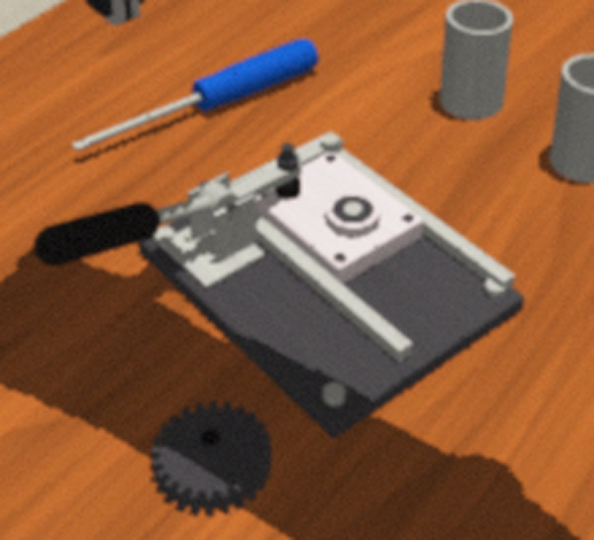

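The lever is locked: the grip surface measures y 159, z 77 mm against an expected centre line at y 155, z 71. The pad is on the plate, the bystanders are untouched, and the arm is clear.

```bash
python3 -c "
from station import bot
print(bot.hand_in())"
```

```text
the job is handed in; nothing more can be done
None
```

The plate is home against the end stop, the clamp lever is over and locked with its pad on the plate, the bystanders look untouched, and the job was handed in at about 10 s; the hand-in returned no verdict, and I could not measure the pad force.

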